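# Make up the setting kit in the pocket tray

## Robot

A 7-joint arm with a two-finger parallel gripper is mounted at the origin on a cart in front of the work surface, level with it; the furniture and walls round the work are solid. World frame = base frame: x ahead of the robot, y to its left, z up, the work surface at z = 0. Lengths are in m, angles in rad, forces in N, time in s.
With the tool pointing down it reaches from about 0.35 to 0.9 m from the base axis. Payload 8.1 kg.
Tool frame: the origin (TCP) lies where the fingers leave the gripper's body, on its centre line; the fingertips stand 66 mm ahead of it and the grasp point (between the pads) lies 47 mm ahead of it; z points along the fingers, y is the line along which they close (so a half turn about z gives the same grasp; the last joint's range is limited). The gripper opens to 92 mm and grips with 3 to 60 N. Pads are 19 mm wide; open, the fingers measure 130 mm over their backs; the gripper's body (75 mm by 190 mm) begins 47 mm behind the grasp point.
Start: joints at [1.222, 0.434, 0.025, 1.573, -0.012, 1.134, -0.075], TCP at [0.152, -0.606, 0.292] pointing down, gripper open.
Joint ranges: [-2.62, 2.62], [-0.44, 2.09], [-1.27, 1.32], [0.08, 2.57], [-1.32, 4.46], [0.12, 2], [-2.74, 2.74]. Speed limits (rad/s): [2.22, 2.22, 3.01, 3.01, 3.14, 3.14, 3.14].

## Interface

Orientations are given as a rotation vector (axis times angle).
In Python, from cell import arm gives the robot as it stands.
- The arm moves only by the tool send_rows, never from a script. Its argument "motion" is text: rows parted by semicolons, each of 7 numbers parted by spaces: the closure, from 0 (fully open) to 1 (shut), then the shift along the world's x, y, z in m, then the turn, a rotation vector about the world's x, y, z in degrees. A call has 1 to 5 rows; each row shifts and turns the commanded pose from where the row before left it; what a row does not reach is not made up. A row lasts 1/8 s, in which the tool goes at most 62.5 mm and 10.7 degrees, less where a joint would pass 70% of its speed; a pose out of reach is approached as far as the arm can. A call is refused whole if a number of a shift passes 0.0625 or a number of a turn 10.7, either way. A call with a gripper value outside its range is refused whole. The fingers move at their own pace and stop on an object; "force" is the grip in N (left out, the last holds). Time passes only in rows, so rows that do not move let the fingers close. It gives the time, the measured TCP pose, the force, the opening and the grip force at its end, in the units of the state.
- arm.observe(): the state, without advancing time (a new reading comes with each control period).
- arm.get_image(name): name is "side" or "top"; returns (picture, depth): 400x640x3 uint8, blue, green, red; 400x640 float32, m along the optical axis (not along the pixel's ray), 0 where there is no reading.
- arm.camera_model(name): a dict with "fx", "fy", "cx", "cy" (pixels), "view" (4x4, takes a point from world to camera coordinates). Camera axes: x right, y down, z forward; pixel columns grow to the right and rows downward; lengths in m; the calibration is good to about 2 mm. A picture is of the moment at which its call begins. camera_model takes no time and is no camera call.
- arm.sign_off(): hands the job in; it is judged then, once.
The state is a dict: "clock": time; "joints": joint angles; "dq": joint speeds; "joint_efforts": joint torques, N m; "position": TCP position; "ee_rot": TCP orientation; "force": force on the tool from outside, world axes, zero at the start; "ft_torque": the same for the moment, N m; "width": opening from 0.0 (shut) to 1.0 (fully open); "gripper_force": force on a finger pad.
Only numpy, scipy, OpenCV 4.12 (cv2) and the standard library are available. Lean on these libraries where they do the work, as an engineer would, in place of code of your own. Each camera call takes 0.05 s, during which the arm holds its last target. There are 200 camera calls.

## Task

Make up the setting kit in the aluminium tray: put the V-block in the large square pocket, the plain gauge block in the small square pocket, the larger steel ring in the large round pocket and the tall slim bushing in the small round pocket, each upright and flat on the pocket's floor. Leave the smaller ring and the short squat bushing standing on the bench where they are.

Things in the scene. Friction and masses are not known exactly. Their poses are not given: they have to be found in the camera images.
- v_block: Grey steel V-block, 50 x 50 mm in plan, 30 mm high, with a V-shaped groove across its top, plain upright sides. Its sides are turned 0.15 rad counterclockwise (seen from above) from its own x and y axes; the groove runs along its x so turned. Grip it low, at most 14 mm up, across two sides that face each other. Stands loose on the bench. Origin: centre of its underside, z up.
- gauge_block: Plain grey rectangular steel block, 30 x 35 mm in plan, 20 mm high, flat top. Its sides are turned 0.35 rad counterclockwise (seen from above) from its own axes: the 30 mm runs along x so turned, the 35 mm along y so turned. Stands loose on the bench. Origin: centre of its underside, z up.
- ring_large: The larger of the two loose grey steel rings: 42 mm outer diameter, 27 mm bore, 12 mm high, lying flat. Stands loose on the bench. Origin: centre of its underside, z up.
- bushing_tall: The tall slim one of the two loose grey stepped bushings: 18 mm diameter at the foot, thinner above the step, 30 mm high, standing upright. Stands loose on the bench. Origin: centre of its underside, z up.
- ring_small: Look-alike that stays: the smaller loose grey steel ring, 32 mm outer diameter, 12 mm high, lying flat. Stands loose on the bench. Origin: centre of its underside, z up.
- bushing_short: Look-alike that stays: the short squat grey stepped bushing, 26 mm diameter, 18 mm high, standing upright. Stands loose on the bench. Origin: centre of its underside, z up.
- pocket_large_square: Dark recess 4 mm deep in a fixed grey insert plate 90 x 90 x 9 mm. Four inserts lie two by two, in any order, in an aluminium tray 192 mm square; all tops 13 mm above the bench. Origin: insert's underside centre, 4 mm up; x, y along the sides; recess central, floor at z = 5 mm. This one: the large square recess, 66 x 66 mm, sides along x and y.
- pocket_small_square: Dark recess 4 mm deep in a fixed grey insert plate 90 x 90 x 9 mm. Four inserts lie two by two, in any order, in an aluminium tray 192 mm square; all tops 13 mm above the bench. Origin: insert's underside centre, 4 mm up; x, y along the sides; recess central, floor at z = 5 mm. This one: the small square recess, 50 x 50 mm, sides along x and y.
- pocket_large_round: Dark recess 4 mm deep in a fixed grey insert plate 90 x 90 x 9 mm. Four inserts lie two by two, in any order, in an aluminium tray 192 mm square; all tops 13 mm above the bench. Origin: insert's underside centre, 4 mm up; x, y along the sides; recess central, floor at z = 5 mm. This one: the large round recess, 58 mm diameter.
- pocket_small_round: Dark recess 4 mm deep in a fixed grey insert plate 90 x 90 x 9 mm. Four inserts lie two by two, in any order, in an aluminium tray 192 mm square; all tops 13 mm above the bench. Origin: insert's underside centre, 4 mm up; x, y along the sides; recess central, floor at z = 5 mm. This one: the small round recess, 34 mm diameter.
Mind the look-alikes: they are no part of the job. What is shaped like the bushing_short but orange or purple is not meant.

How it is judged:
By the outcome, as a careful person would: the job done as asked, in the order asked, and still so for the second after the job is handed in, with the robot touching nothing.
It also fails if it takes over 99 s, if anything falls off the work surface, if the arm or the gripper's body presses on something with over 40 N, if the wrist force passes 120 N, or if a joint passes its speed limit or range.

## Working session

There is one attempt and no reset: what is moved stays moved. The work goes in short steps, Python scripts to look and compute and a tool call to move; the robot and the scene stay as the last step left them, time stands still between calls to the robot, and variables do not carry over. Pictures are saved under pics/ and viewed, at most 14 in all, crops included, and the job is handed in when it is done.

Besides the shell and the picture viewer there is one more tool, called after "Call:" as name(argument=value, ...) on one line, values as JSON. send_rows: Moves the arm, as the interface text tells. Its arguments: {"type":"object","properties":{"motion":{"type":"string"},"force":{"type":"number"}},"required":["motion"]}

```bash
ls; mkdir -p pics; python3 - <<'E'
from cell import arm
import cv2, numpy as np
for n in("top","side"):
    p,d=arm.get_image(n); cv2.imwrite(f"pics/{n}0.png",p); np.savez(f"{n}0.npz",p=p,d=d)
    m=arm.camera_model(n); print(n,m)
print(arm.observe())
E
```

```text
pics
top {'fx': 503.1697172072012, 'fy': 503.1697172072012, 'cx': 322.6222786145926, 'cy': 198.94219588545357, 'view': array([[ 0.01174742, -0.99988289, -0.0098081 , -0.10869768],
       [-0.99091018, -0.01032631, -0.13412822,  0.49836407],
       [ 0.13401123,  0.01129461, -0.99091545,  1.06497226],
       [ 0.        ,  0.        ,  0.        ,  1.        ]])}
side {'fx': 480.666308714817, 'fy': 480.666308714817, 'cx': 328.6992353953868, 'cy': 192.31839146375512, 'view': array([[-0.93231834, -0.3612429 , -0.01691407,  0.43686369],
       [-0.16938233,  0.47751955, -0.86213961,  0.16295835],
       [ 0.31951861, -0.80092362, -0.5063884 ,  0.9025871 ],
       [ 0.        ,  0.        ,  0.        ,  1.        ]])}
{'clock': 0.1, 'joints': array([ 1.22242444,  0.43516976,  0.02499123,  1.57398863, -0.01162435,
        1.13399084, -0.07510679]), 'dq': array([ 0.00021208, -0.00193562,  0.0004199 , -0.00343787,  0.0002834 ,
        0.00120318,  0.0005013 ]), 'joint_efforts': array([ 2.77431238e-03, -6.69121313e+01,  9.87824500e-01, -3.15145326e+01,
       -6.06028223e-02,  3.75200179e-02,  8.98782378e-05]), 'position': array([ 0.15193364, -0.60588474,  0.29152012]), 'ee_rot': array([-3.11655009e+00, -3.84757811e-01,  4.48944329e-04]), 'force': array([-1.0759445 , -0.34240156, -0.33497677]), 'ft_torque': array([-0.0538434 , -0.03981833, -0.02516648]), 'gripper_force': 0.0, 'width': 1.0047487290891661}
```

View pics/top0.png

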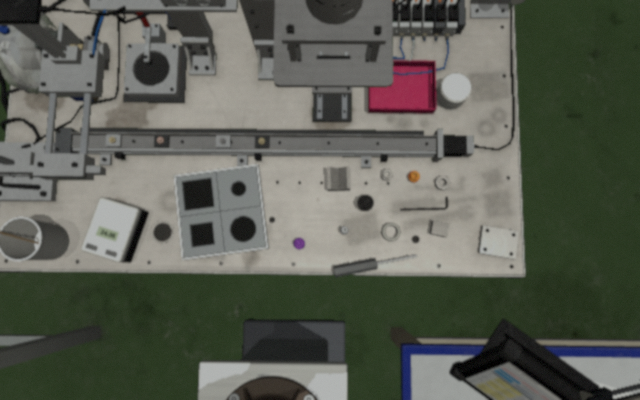

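View pics/side0.png

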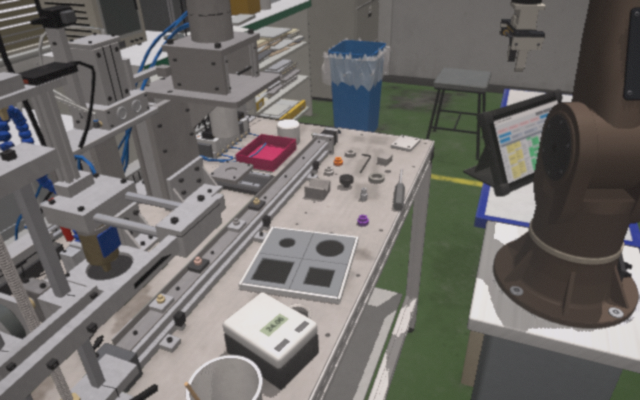

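The top view shows the tray at about (222,212). The V-block is at (337,179), the gauge block at (439,229), rings at (390,231) and (441,182), and bushings at (343,230) and (386,175). I'll zoom in to tell them apart.

```bash
python3 - <<'E'
import cv2, numpy as np
a=np.load("top0.npz")['p']; b=np.load("side0.npz")['p']
c=cv2.resize(a[160:250,315:465],None,fx=5,fy=5,interpolation=cv2.INTER_CUBIC)
cv2.imwrite("pics/topc.png",c)
c=cv2.resize(b[140:230,290:430],None,fx=5,fy=5,interpolation=cv2.INTER_CUBIC)
cv2.imwrite("pics/sidec.png",c)
E
```

```text
(no output)
```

View pics/topc.png

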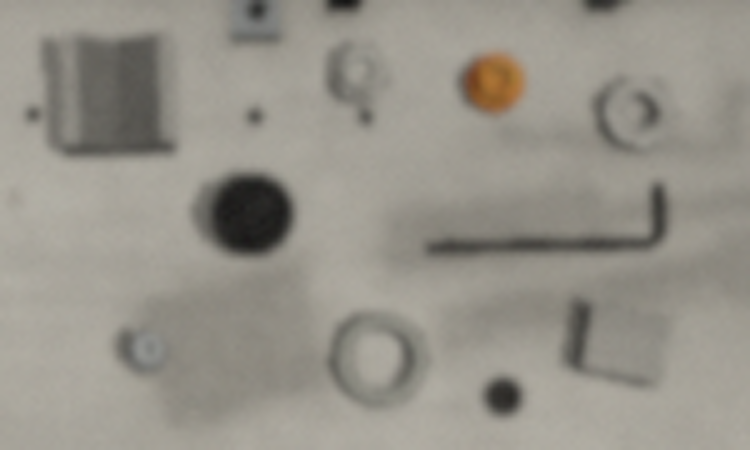

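View pics/sidec.png

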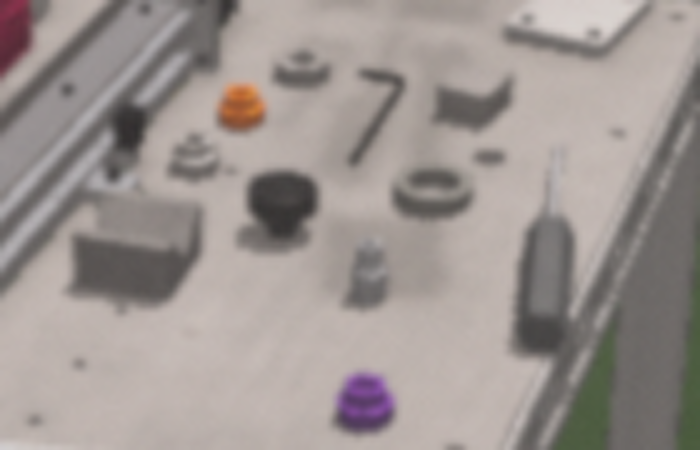

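Both crops agree:
- **V-block:** (337,179), groove running up-down.
- **Short bushing:** (386,175), stays.
- **Small ring:** (441,182), stays.
- **Tall bushing:** (343,230).
- **Large ring:** (390,231).
- **Gauge block:** (439,229).

Next I'll measure them.

```bash
cat > h.py <<'E'
import numpy as np, cv2
from cell import arm
def cloud(n,d):
    m=arm.camera_model(n); v,u=np.mgrid[0:400,0:640]
    P=np.stack([(u-m['cx'])/m['fx']*d,(v-m['cy'])/m['fy']*d,d],-1)
    V=m['view']; return (P-V[:3,3])@V[:3,:3]
def ray(n,uv,z):
    m=arm.camera_model(n); V=m['view']; uv=np.atleast_2d(np.asarray(uv,float))
    d=np.c_[(uv[:,0]-m['cx'])/m['fx'],(uv[:,1]-m['cy'])/m['fy'],np.ones(len(uv))]@V[:3,:3]
    c=-V[:3,:3].T@V[:3,3]; return c+d*((z-c[2])/d[:,2])[:,None]
def proj(n,X):
    m=arm.camera_model(n); X=np.atleast_2d(X)@m['view'][:3,:3].T+m['view'][:3,3]
    return np.c_[X[:,0]/X[:,2]*m['fx']+m['cx'],X[:,1]/X[:,2]*m['fy']+m['cy']]
E
python3 - <<'E'
from h import *
z=np.load("top0.npz"); p,d=z['p'],z['d']; C=cloud("top",d)
for r,c,nm in[(200,310,'bench'),(240,310,'bench'),(143,337,'rail'),(150,400,'rail'),(218,222,'tray cross'),(193,198,'ls'),(188,238,'sr'),(179,337,'v'),(229,439,'g'),(203,365,'knob'),(175,386,'bs')]:
    print(nm,C[r-1:r+2,c-1:c+2].reshape(-1,3).mean(0).round(4))
H=C[...,2]; print("bench std",H[195:215,290:330].std())
for nm,(x0,x1,y0,y1) in dict(v=(318,358,160,198),g=(425,455,215,243),rl=(378,404,218,246),bt=(335,352,219,240)).items():
    hh=H[y0:y1,x0:x1]; print(nm,np.percentile(hh,[5,50,90,99]).round(4))
x=np.clip((H+.02)/.14*255,0,255).astype(np.uint8); x=cv2.applyColorMap(x,cv2.COLORMAP_JET)
cv2.imwrite("pics/h.png",cv2.resize(x[110:280,160:480],None,fx=2.4,fy=2.4,interpolation=0))
cv2.imwrite("pics/tray.png",cv2.resize(p[155:270,165:280],None,fx=5,fy=5,interpolation=cv2.INTER_CUBIC))
E
```

```text
bench [ 5.013e-01 -7.440e-02  1.000e-04]
bench [ 4.116e-01 -7.580e-02 -1.000e-04]
rail [ 0.5916 -0.1311  0.1661]
rail [ 0.6081 -0.2714  0.0425]
tray cross [0.4574 0.1197 0.0119]
ls [0.5131 0.176  0.0105]
sr [0.5255 0.087  0.0093]
v [ 0.5473 -0.1345  0.0142]
g [ 0.4377 -0.3581  0.0201]
knob [ 0.4921 -0.1959  0.0291]
bs [ 0.5571 -0.2435  0.0165]
bench std 0.08836807390126641
v [-0.0032  0.0014  0.0284  0.0325]
g [-0.0029  0.0012  0.0205  0.0235]
rl [-0.0031  0.0011  0.0121  0.0155]
bt [-0.0027  0.0004  0.0186  0.0327]
```

View pics/h.png

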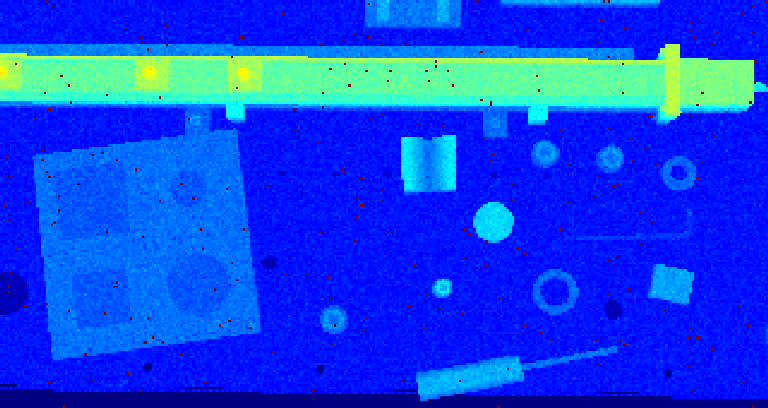

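View pics/tray.png

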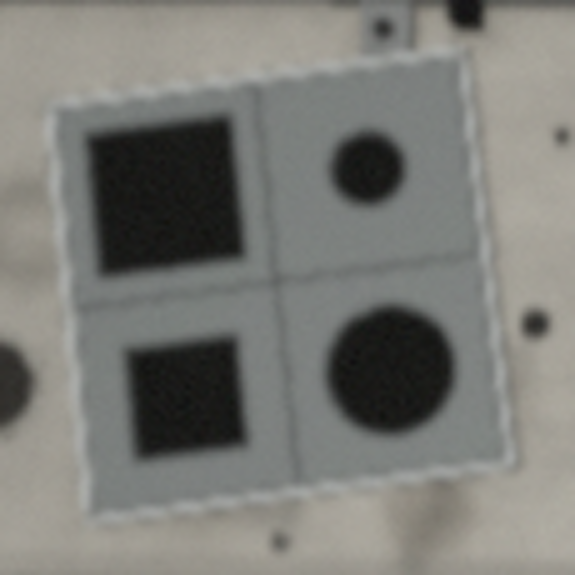

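The height map puts the rail at about 45 mm, with raised bolts, and the objects come out clearly. In the tray crop the large square is top-left, the small round top-right, the small square bottom-left and the large round bottom-right. Next I'll get poses from the masks, using the median of several frames.

```bash
cat > meas.py <<'E'
from h import *
def frames(n,k=8):
    F=[arm.get_image(n) for _ in range(k)]
    return np.median([f[0] for f in F],0).astype(np.uint8),np.median([f[1] for f in F],0)
if __name__=="__main__":
    p,d=frames("top"); np.savez("m.npz",p=p,d=d); C=cloud("top",d); H=C[...,2]
    def rep(nm,pts):
        r=cv2.minAreaRect((pts*1000).astype(np.float32)); print(nm,"centre",np.round(r[0],1),"size",np.round(r[1],1),"ang",round(r[2],1),"mean",(pts.mean(0)*1000).round(1))
    for nm,(u,v,z0,zt) in dict(v=(337,179,.006,.03),g=(439,229,.006,.02),rl=(390,231,.005,.012),bt=(344,230,.006,.03),rs=(441,182,.005,.012),bs=(387,175,.005,.018)).items():
        m=np.zeros(H.shape,np.uint8); s=np.s_[v-22:v+23,u-22:u+23]; m[s]=(H[s]>z0)&(H[s]<.045)
        k,l,st,cc=cv2.connectedComponentsWithStats(m,connectivity=8)
        i=min(range(1,k),key=lambda i:np.hypot(*(cc[i]-[u,v]))+(1e3 if st[i,4]<25 else 0))
        q=C[l==i][:,:2]; zz=H[l==i]; rep(nm,q); print("   top pts:",end=""); rep("",q[zz>zt*0.85]); print("   px",st[i].tolist(),"ztop",np.percentile(zz,90).round(4))
    for nm,(u,v) in dict(LS=(198,193),SR=(238,188),SS=(203,234),LR=(243,229)).items():
        g=cv2.cvtColor(p,cv2.COLOR_BGR2GRAY); m=(g<75).astype(np.uint8)
        k,l,st,cc=cv2.connectedComponentsWithStats(m); i=l[v,u]
        c=max(cv2.findContours((l==i).astype(np.uint8),0,2)[0],key=cv2.contourArea)[:,0]
        vv,uu=np.where(l==i); print("px",cc[i].round(1)); rep(nm,ray("top",np.c_[uu,vv],.013)[:,:2])
    print("tray"); t=(H>.007)&(H<.018); t[:,:160]=0; t[:,280:]=0; k,l,st,cc=cv2.connectedComponentsWithStats(t.astype(np.uint8)); i=1+st[1:,4].argmax(); rep("tray",C[l==i][:,:2])
    R=H[120:165,160:330]; print("rail max h in tray zone",np.percentile(R,[50,95,99,99.9]))
    R=H[120:165,310:380]; print("near v",np.percentile(R,[50,95,99,99.9])); print(arm.observe()['clock'])
E
python3 meas.py
```

```text
v centre [ 549.1 -136.5] size [50.9 48.9] ang 1.2 mean [ 548.2 -136.8]
   top pts: centre [ 549.1 -136.5] size [49.9 48.6] ang 0.6 mean [ 549.1 -136.8]
   px [327, 166, 23, 25, 531] ztop 0.0301
g centre [ 440.7 -359.3] size [34.8 30. ] ang 78.4 mean [ 440.2 -358.4]
   top pts: centre [ 440.7 -359.3] size [34.8 30. ] ang 78.7 mean [ 440.6 -359.2]
   px [430, 220, 19, 17, 244] ztop 0.021
rl centre [ 432.9 -254.5] size [40.  39.8] ang 89.8 mean [ 432.7 -254.1]
   top pts: centre [ 433.4 -253.9] size [38.6 41. ] ang 45.1 mean [ 432.5 -253.4]
   px [382, 222, 19, 19, 172] ztop 0.0127
bt centre [ 434.4 -149.6] size [15.5 15.4] ang 0.2 mean [ 434.3 -149.7]
   top pts: centre [ 434.6 -150.3] size [11.7 11.6] ang 25.4 mean [ 434.6 -150. ]
   px [340, 226, 8, 8, 54] ztop 0.0305
rs centre [ 544.4 -369.1] size [29.7 30.7] ang 0.6 mean [ 544.2 -369.2]
   top pts: centre [ 544.4 -369.7] size [29.7 29.4] ang 0.6 mean [ 544.2 -370.1]
   px [435, 175, 15, 14, 136] ztop 0.013
bs centre [ 561.3 -244.9] size [25.3 24.6] ang 45.0 mean [ 560.9 -244.7]
   top pts: centre [ 561.5 -244.6] size [17.3 17.1] ang 46.7 mean [ 561.9 -244.8]
   px [381, 168, 12, 12, 111] ztop 0.0185
px [197.7 193.8]
LS centre [511.1 176. ] size [64.6 64.6] ang 8.3 mean [511.  175.9]
px [238.1 188.5]
SR centre [523.8  86.2] size [30.6 29.8] ang 46.1 mean [523.9  86. ]
px [201.7 234.1]
SS centre [421.2 162.9] size [48.3 48.7] ang 8.2 mean [421.1 162.9]
px [242.8 228.5]
LR centre [434.4  72.8] size [53.9 54. ] ang 64.9 mean [434.5  72.6]
tray
tray centre [499.1 140.7] size [246.3 215.8] ang 8.5 mean [477.4 124.8]
rail max h in tray zone [0.01596638 0.05602017 0.060491   0.06784866]
near v [0.01596209 0.04834875 0.05766297 0.05915985]
0.5
```

Sizes match the specification, and the tray is turned about 8.2°. Before moving I'll check clearances at the tablet near the start and the white box by the tray.

```bash
python3 - <<'E'
from h import *
z=np.load("m.npz"); C=cloud("top",z['d'])
def st(nm,s):
    q=C[s].reshape(-1,3); q=q[q[:,2]>.01]; print(nm,np.percentile(q,[2,50,98],axis=0).round(3).tolist())
st("box",np.s_[200:260,85:147]); st("tablet",np.s_[325:399,455:570]); st("screwdriver",np.s_[255:275,333:415]); st("arm side",np.s_[330:399,390:450])
q=C.reshape(-1,3)
for x0 in np.arange(.1,.75,.1):
  print(round(x0,1),[round(float(np.percentile(s[:,2],98)),2) if len(s:=q[(q[:,0]>x0)&(q[:,0]<x0+.1)&(q[:,1]>y0)&(q[:,1]<y0+.1)])>20 else None for y0 in np.arange(-.7,.4,.1)])
E
```

```text
box [[0.368, 0.29, 0.017], [0.426, 0.334, 0.068], [0.483, 0.389, 0.07]]
tablet [[0.095, -0.565, 0.015], [0.149, -0.489, 0.102], [0.211, -0.426, 0.138]]
screwdriver [[0.338, -0.295, 0.011], [0.357, -0.185, 0.02], [0.378, -0.13, 0.024]]Traceback (most recent call last):
  File "<stdin>", line 5, in <module>
  File "<stdin>", line 4, in st
    return _quantile_unchecked(
        a, q, axis, out, overwrite_input, method, keepdims, weights)
    return _ureduce(a,
                    func=_quantile_ureduce_func,
    ...<5 lines>...
                    overwrite_input=overwrite_input,
                    method=method)
    r = func(a, **kwargs)
    result = _quantile(arr,
                       quantiles=q,
    ...<2 lines>...
                       out=out,
                       weights=wgt)
    slices_having_nans = np.isnan(arr[-1, ...])
                                  ~~~^^^^^^^^^
IndexError: index -1 is out of bounds for axis 0 with size 0
```

Call:
send_rows(motion="0 0.033 0.039 0 0 0 -3.3;0 0.033 0.039 0 0 0 -3.3;0 0.033 0.039 0 0 0 -3.3;0 0.033 0.039 0 0 0 -3.3;0 0.033 0.039 0 0 0 0", force=30)

```text
clock: 1.12
position: [0.318, -0.4099, 0.2925]
ee_rot: [3.141, 0.023, 0.001]
force: [0.4, -1.3, -1.0]
width: 0.997
gripper_force: 0.0
```

Call:
send_rows(motion="0 0.033 0.039 0 0 0 0;0 0.033 0.039 0 0 0 0;0 0.033 0.039 0 0 0 0;0 0.033 0.039 0 0 0 0;0 0.033 0.039 0 0 0 0")

```text
clock: 1.75
position: [0.483, -0.2149, 0.2925]
ee_rot: [3.141, 0.024, 0.001]
force: [0.8, -0.1, 0.3]
width: 1.0
gripper_force: 0.0
```

Call:
send_rows(motion="0 0.033 0.039 0 0 0 0;0 0.033 0.039 0 0 0 0;0 0 0 0 0 0 0;0 0 0 0 0 0 0")

```text
clock: 2.25
position: [0.5478, -0.1387, 0.2921]
ee_rot: [3.141, 0.024, -0.001]
force: [-0.2, -0.9, 0.3]
width: 1.002
gripper_force: 0.0
```

Call:
send_rows(motion="0 0.0012 0.002 -0.06 0 0 0;0 0 0 -0.06 0 0 0;0 0 0 -0.05 0 0 0;0 0 0 -0.035 0 0 0;0 0 0 -0.015 0 0 0")

```text
clock: 2.88
position: [0.5476, -0.1377, 0.0706]
ee_rot: [3.141, 0.021, -0.005]
force: [0.0, -0.1, 0.9]
width: 1.0
gripper_force: 0.0
```

Call:
send_rows(motion="0.3 0 0 0 0 0 0;0.6 0 0 0 0 0 0;0.7 0 0 0 0 0 0;0.7 0 0 0 0 0 0;0.7 0 0 0 0 0 0")

```text
clock: 3.5
position: [0.5496, -0.1368, 0.0729]
ee_rot: [3.141, 0.024, 0.001]
force: [-0.8, -2.3, 7.1]
width: 0.55
gripper_force: 30.0
```

Call:
send_rows(motion="0.7 0 0 0 0 0 0;0.7 0 0 0 0 0 0")

```text
clock: 3.75
position: [0.5496, -0.1367, 0.0729]
ee_rot: [3.141, 0.024, 0.001]
force: [-1.0, -1.8, 6.6]
width: 0.551
gripper_force: 30.0
```

Call:
send_rows(motion="0.7 0 0 0.02 0 0 0;0.7 0 0 0.04 0 0 0;0.7 0 0 0.04 0 0 0;0.7 -0.006 0.05 0 0 0 1.5;0.7 -0.007 0.0527 0 0 0 1.8", force=40)

```text
clock: 4.38
position: [0.5359, -0.033, 0.1724]
ee_rot: [3.139, 0.113, 0.0]
force: [0.9, 1.5, -5.1]
width: 0.553
gripper_force: 39.9
```

Call:
send_rows(motion="0.7 -0.007 0.055 0 0 0 2;0.7 -0.007 0.055 0 0 0 2;0.7 -0.006 0.05 0 0 0 0;0.7 -0.0056 0.05 0 0 0 0;0.7 0 0 0 0 0 0")

```text
clock: 5.0
position: [0.5089, 0.182, 0.172]
ee_rot: [-3.13, -0.236, 0.001]
force: [0.0, -0.2, -4.7]
width: 0.555
gripper_force: 39.9
```

Call:
send_rows(motion="0.7 0 0 0 0 0 0;0.7 0 0 0 0 0 0")

```text
clock: 5.25
position: [0.5107, 0.1748, 0.1719]
ee_rot: [3.133, 0.221, -0.001]
force: [0.6, -0.2, -4.9]
width: 0.545
gripper_force: 39.9
```

Call:
send_rows(motion="0.7 0 0.0012 -0.05 0 0 0;0.7 0 0 -0.028 0 0 0;0.7 0 0 -0.008 0 0 0;0.7 0 0 -0.003 0 0 0;0.7 0 0 0 0 0 0")

```text
clock: 5.88
position: [0.5114, 0.1777, 0.0842]
ee_rot: [-3.133, -0.223, -0.002]
force: [-0.3, 0.1, -4.1]
width: 0.548
gripper_force: 39.9
```

Call:
send_rows(motion="0.7 0 0 0 0 0 0;0.7 0 0 0 0 0 0")

```text
clock: 6.12
position: [0.511, 0.1778, 0.0839]
ee_rot: [-3.133, -0.224, -0.002]
force: [-0.6, 0.0, -4.3]
width: 0.549
gripper_force: 39.9
```

Call:
send_rows(motion="0.7 0 -0.001 -0.001 0 0 0;0.7 0 0 -0.0005 0 0 0;0.7 0 0 0 0 0 0")

```text
clock: 6.5
position: [0.5107, 0.1765, 0.082]
ee_rot: [3.133, 0.224, 0.0]
force: [-1.3, -1.3, 0.2]
width: 0.552
gripper_force: 39.9
```

Call:
send_rows(motion="0.4 0 0 0 0 0 0;0.2 0 0 0 0 0 0;0.2 0 0 0 0 0 0;0.2 0 0 0 0 0 0;0.2 0 0 0.02 0 0 0")

```text
clock: 7.12
position: [0.5098, 0.1763, 0.1009]
ee_rot: [3.133, 0.224, -0.004]
force: [-0.2, 0.2, 0.3]
width: 0.801
gripper_force: 0.0
```

Call:
send_rows(motion="0 0 0 0.06 0 0 0;0 -0.007 -0.05 0.02 0 0 -3;0 -0.007 -0.055 0 0 0 -3;0 -0.007 -0.055 0 0 0 -4;0 -0.007 -0.055 0 0 0 -4")

```text
clock: 7.75
position: [0.4823, -0.04, 0.182]
ee_rot: [3.137, -0.163, 0.001]
force: [0.7, -0.7, 0.4]
width: 1.002
gripper_force: 0.0
```

Call:
send_rows(motion="0 -0.007 -0.055 0 0 0 -4;0 -0.007 -0.055 0 0 0 -1.6;0 -0.007 -0.055 0 0 0 0;0 -0.007 -0.055 0 0 0 0;0 -0.007 -0.055 0 0 0 0")

```text
clock: 8.38
position: [0.4473, -0.315, 0.1819]
ee_rot: [3.126, -0.312, 0.001]
force: [0.2, 0.1, 0.5]
width: 0.996
gripper_force: 0.0
```

Call:
send_rows(motion="0 -0.007 -0.045 0 0 0 0;0 0 0 0 0 0 0;0 0 0 0 0 0 0")

```text
clock: 8.75
position: [0.4407, -0.3576, 0.1815]
ee_rot: [-3.125, 0.312, 0.0]
force: [-0.4, 0.7, -0.3]
width: 1.0
gripper_force: 0.0
```

```bash
python3 - <<'E'
from h import *
p,d=arm.get_image("top"); cv2.imwrite("pics/t1.png",cv2.resize(p[155:275,165:325],None,fx=5,fy=5,interpolation=cv2.INTER_CUBIC))
C=cloud("top",cv2.medianBlur(d,3)); m=np.zeros(d.shape,np.uint8); m[160:225,165:225]=C[160:225,165:225,2]>.03
print(cv2.minAreaRect((C[m>0][:,:2]*1000).astype(np.float32)),np.percentile(C[m>0][:,2],[50,90,97]))
E
```

```text
((510.8683776855469, 178.01596069335938), (50.59899139404297, 51.39236068725586), 8.764263153076172) [0.03703698 0.03978601 0.04048881]
```

View pics/t1.png

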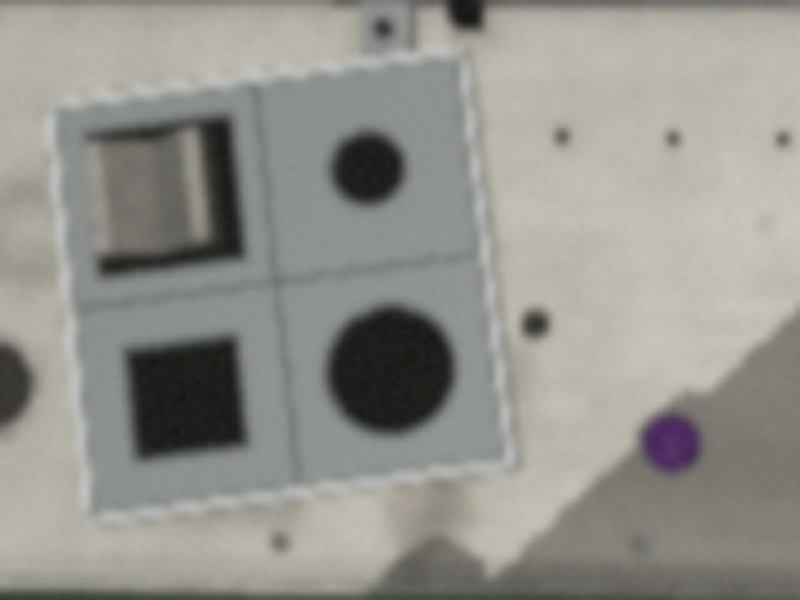

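The V-block is seated in its pocket, 2 mm off centre at most, with its top at 39 mm. Next is the gauge block.

Call:
send_rows(motion="0 0 -0.0015 -0.055 0 0 0;0 0 0 -0.04 0 0 0;0 0 0 -0.014 0 0 0;0.3 0 0 0 0 0 0;0.6 0 0 0 0 0 0", force=30)

```text
clock: 9.43
position: [0.4417, -0.3601, 0.0743]
ee_rot: [3.125, -0.312, 0.003]
force: [-0.3, -0.8, -0.3]
width: 0.835
gripper_force: 0.0
```

Call:
send_rows(motion="0.8 0 0 0 0 0 0;0.8 0 0 0 0 0 0;0.8 0 0 0 0 0 0;0.8 0 0 0 0 0 0;0.8 0 0 0 0 0 0")

```text
clock: 10.05
position: [0.4406, -0.3599, 0.0728]
ee_rot: [3.126, -0.313, -0.0]
force: [-0.4, -0.6, 2.2]
width: 0.378
gripper_force: 30.0
```

Call:
send_rows(motion="0.8 0 0 0.03 0 0 0;0.8 0 0 0.05 0 0 0;0.8 0 0 0.02 0 0 0;0.8 -0.002 0.0523 0 0 0 2;0.8 -0.002 0.0523 0 0 0 3")

```text
clock: 10.68
position: [0.4363, -0.2542, 0.1727]
ee_rot: [-3.137, 0.176, -0.0]
force: [1.0, 0.9, -3.2]
width: 0.376
gripper_force: 30.0
```

Call:
send_rows(motion="0.8 -0.002 0.0523 0 0 0 3;0.8 -0.002 0.0523 0 0 0 3;0.8 -0.002 0.0523 0 0 0 3;0.8 -0.002 0.0523 0 0 0 3;0.8 -0.002 0.0523 0 0 0 2.6")

```text
clock: 11.3
position: [0.4261, 0.0078, 0.1727]
ee_rot: [3.133, 0.226, -0.0]
force: [1.0, -0.9, -2.8]
width: 0.379
gripper_force: 30.0
```

Call:
send_rows(motion="0.8 -0.002 0.0523 0 0 0 0;0.8 -0.002 0.0523 0 0 0 0;0.8 -0.0016 0.052 0 0 0 0;0.8 0 0 0 0 0 0;0.8 0 0 0 0 0 0")

```text
clock: 11.92
position: [0.4206, 0.1623, 0.1724]
ee_rot: [3.133, 0.225, -0.002]
force: [-0.5, -0.4, -2.8]
width: 0.376
gripper_force: 30.0
```

Lower until .082.

Call:
send_rows(motion="0.8 0 0.0005 -0.05 0 0 0;0.8 0 0 -0.028 0 0 0;0.8 0 0 -0.009 0 0 0;0.8 0 0 -0.003 0 0 0;0.8 0 0 -0.001 0 0 0")

```text
clock: 12.55
position: [0.4217, 0.1632, 0.0825]
ee_rot: [-3.133, -0.223, -0.002]
force: [-0.4, 0.2, -2.8]
width: 0.381
gripper_force: 30.0
```

Call:
send_rows(motion="0.8 0 0 0 0 0 0;0.8 0 0 0 0 0 0")

```text
clock: 12.8
position: [0.4214, 0.1635, 0.0823]
ee_rot: [-3.133, -0.224, -0.002]
force: [0.7, -0.0, -3.4]
width: 0.378
gripper_force: 30.0
```

Call:
send_rows(motion="0.8 0 0 -0.001 0 0 0;0.8 0 0 0 0 0 0;0.5 0 0 0 0 0 0;0.3 0 0 0 0 0 0;0.3 0 0 0 0 0 0")

```text
clock: 13.42
position: [0.4211, 0.1634, 0.0807]
ee_rot: [-3.134, -0.224, -0.0]
force: [-0.1, -0.1, -0.2]
width: 0.656
gripper_force: 0.0
```

Call:
send_rows(motion="0.3 0 0 0.02 0 0 0;0.3 0 0 0.05 0 0 0;0 0.0014 -0.0522 0.03 0 0 0;0 0.0014 -0.0522 0 0 0 0;0 0.0014 -0.0522 0 0 0 0")

```text
clock: 14.05
position: [0.4254, 0.0053, 0.1813]
ee_rot: [3.133, 0.225, 0.002]
force: [0.4, -0.2, -1.4]
width: 0.97
gripper_force: 0.0
```

Call:
send_rows(motion="0 0.0014 -0.0522 0 0 0 0;0 0.0014 -0.0522 0 0 0 0;0 0.0014 -0.0522 0 0 0 0;0 0.0014 -0.0522 0 0 0 0;0 0.0014 -0.0522 0 0 0 0")

```text
clock: 14.68
position: [0.4321, -0.2559, 0.1807]
ee_rot: [-3.134, -0.224, -0.0]
force: [0.7, 0.2, -0.1]
width: 0.995
gripper_force: 0.0
```

Call:
send_rows(motion="0 0 0 0 0 0 0;0 0 0 0 0 0 0")

```text
clock: 14.92
position: [0.432, -0.2537, 0.1805]
ee_rot: [-3.133, -0.223, 0.001]
force: [-0.5, -0.2, 0.5]
width: 0.999
gripper_force: 0.0
```

```bash
python3 - <<'E'
from h import *
p,d=arm.get_image("top")
C=cloud("top",cv2.medianBlur(d,3)); m=np.zeros(d.shape,np.uint8); m[218:250,185:220]=C[218:250,185:220,2]>.02
print(cv2.minAreaRect((C[m>0][:,:2]*1000).astype(np.float32)),np.percentile(C[m>0][:,2],[50,90,97]))
E
```

```text
((421.2632141113281, 164.96682739257812), (30.27838706970215, 36.094295501708984), 9.452470779418945) [0.02881992 0.03007072 0.03063054]
```

The gauge block is in, flat and centred. Next is the large ring.

Call:
send_rows(motion="0 0.001 -0.0005 -0.055 0 0 0;0 0 0 -0.04 0 0 0;0 0 0 -0.0145 0 0 0;0.3 0 0 0 0 0 0;0.6 0 0 0 0 0 0", force=25)

```text
clock: 15.6
position: [0.4342, -0.2548, 0.0726]
ee_rot: [3.133, 0.225, 0.003]
force: [0.6, -0.4, 0.6]
width: 0.834
gripper_force: 0.0
```

Call:
send_rows(motion="0.8 0 0 0 0 0 0;0.8 0 0 0 0 0 0;0.8 0 0 0 0 0 0;0.8 0 0 0 0 0 0;0.8 0 0 0 0 0 0")

```text
clock: 16.23
position: [0.4334, -0.2549, 0.0715]
ee_rot: [3.133, 0.224, 0.0]
force: [-1.1, -0.1, 5.5]
width: 0.443
gripper_force: 25.0
```

Call:
send_rows(motion="0.8 0 0 0.02 0 0 0;0.8 0 0 0.05 0 0 0;0.8 0 0 0.03 0 0 0;0.8 0 0 0 0 0 0;0.8 0 0 0 0 0 0")

```text
clock: 16.85
position: [0.4328, -0.2545, 0.1706]
ee_rot: [-3.133, -0.224, 0.001]
force: [0.3, 0.2, -0.6]
width: 0.445
gripper_force: 25.0
```

```bash
python3 - <<'E'
from h import *
p,d=arm.get_image("side"); s=arm.observe(); print(s['width'],s['force'])
u,v=proj("side",[.433,-.254,.1])[0].astype(int); print(u,v)
cv2.imwrite("pics/s1.png",cv2.resize(p[max(v-60,0):v+50,u-70:u+70],None,fx=5,fy=5,interpolation=cv2.INTER_CUBIC))
E
```

```text
0.44232590882300155 [ 0.06311108 -0.12406601 -1.38311495]
378 144
```

View pics/s1.png

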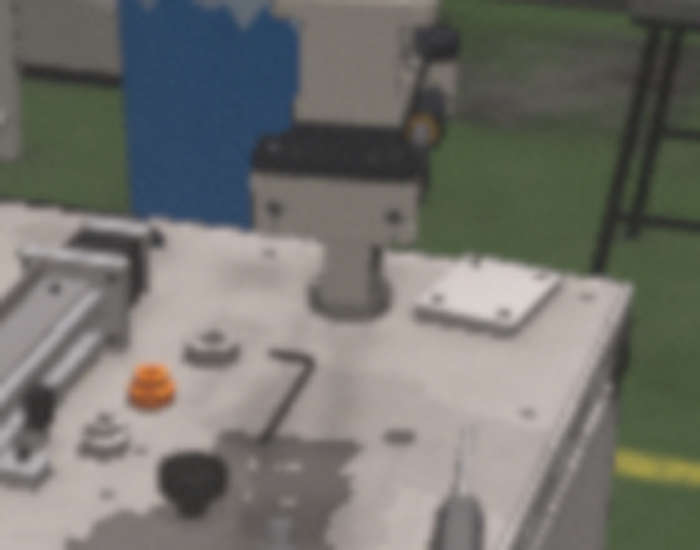

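The side crop shows the ring level and centred between the fingers at about (350,297). I'll carry it over.

Call:
send_rows(motion="0.8 0 0.0545 0 0 0 0;0.8 0 0.0545 0 0 0 0;0.8 0 0.0545 0 0 0 0;0.8 0.001 0.0545 0 0 0 0;0.8 0 0.0545 0 0 0 0")

```text
clock: 17.52
position: [0.4335, 0.0194, 0.1702]
ee_rot: [-3.134, -0.224, 0.003]
force: [1.3, 1.1, -0.7]
width: 0.448
gripper_force: 25.0
```

Call:
send_rows(motion="0.8 0 0.0545 0 0 0 0;0.8 0 0 0 0 0 0;0.8 0 0 -0.05 0 0 0;0.8 0 0 -0.028 0 0 0;0.8 0 0 0 0 0 0")

```text
clock: 18.15
position: [0.4324, 0.0711, 0.0911]
ee_rot: [3.132, 0.223, -0.009]
force: [-0.2, -0.7, -0.1]
width: 0.444
gripper_force: 25.0
```

Call:
send_rows(motion="0.8 0 0 0 0 0 0;0.8 0 0 -0.006 0 0 0;0.8 0 0 -0.004 0 0 0;0.8 0 0 0 0 0 0;0.8 0 0 0 0 0 0")

```text
clock: 18.77
position: [0.4343, 0.0723, 0.0834]
ee_rot: [3.134, 0.224, 0.0]
force: [-0.6, -0.4, -0.7]
width: 0.45
gripper_force: 25.0
```

Call:
send_rows(motion="0.8 0 0 -0.002 0 0 0;0.8 0 0 -0.0008 0 0 0;0.8 0 0 0 0 0 0;0.8 0 0 0 0 0 0")

```text
clock: 19.27
position: [0.4343, 0.0723, 0.0805]
ee_rot: [3.134, 0.224, 0.0]
force: [0.0, -0.3, 1.6]
width: 0.443
gripper_force: 25.0
```

Call:
send_rows(motion="0.5 0 0 0 0 0 0;0.3 0 0 0 0 0 0;0.3 0 0 0 0 0 0;0.3 0 0 0 0 0 0;0.3 0 0 0.02 0 0 0")

```text
clock: 19.9
position: [0.4335, 0.0721, 0.0998]
ee_rot: [3.133, 0.224, -0.004]
force: [-0.5, 0.5, -0.0]
width: 0.697
gripper_force: 0.0
```

Call:
send_rows(motion="0.3 0 0 0.05 0 0 0;0.2 0 -0.0555 0.03 0 0 0;0.2 0 -0.0555 0 0 0 0;0.2 0 -0.0555 0 0 0 0;0.2 0 -0.0555 0 0 0 0")

```text
clock: 20.52
position: [0.4341, -0.151, 0.1805]
ee_rot: [3.133, 0.224, 0.001]
force: [1.7, 0.3, 0.6]
width: 0.8
gripper_force: 0.0
```

Call:
send_rows(motion="0.2 0 0 0 0 0 0;0.2 0 0 0 0 0 0")

```text
clock: 20.78
position: [0.4341, -0.1489, 0.18]
ee_rot: [-3.133, -0.223, 0.0]
force: [-0.6, 0.8, 0.5]
width: 0.801
gripper_force: 0.0
```

```bash
python3 - <<'E'
from h import *
p,d=arm.get_image("top"); cv2.imwrite("pics/t2.png",cv2.resize(p[155:275,165:325],None,fx=5,fy=5,interpolation=cv2.INTER_CUBIC))
C=cloud("top",cv2.medianBlur(d,3)); m=np.zeros(d.shape,np.uint8); m[212:246,228:258]=C[212:246,228:258,2]>.0175
print(cv2.minAreaRect((C[m>0][:,:2]*1000).astype(np.float32)),np.percentile(C[m>0][:,2],[50,90,97]))
E
```

```text
((433.0565490722656, 73.28288269042969), (39.863224029541016, 39.74528121948242), 1.5572317838668823) [0.02000066 0.0210121  0.02168522]
```

View pics/t2.png

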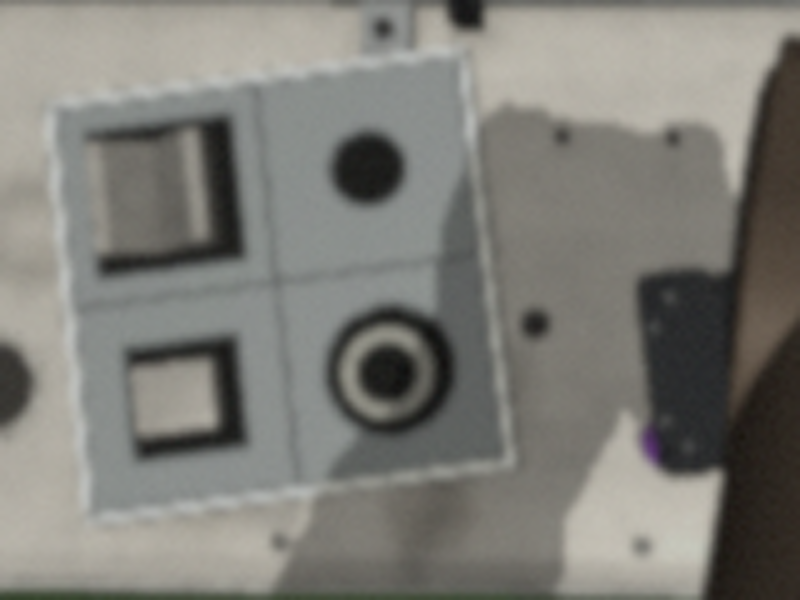

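The view shows the ring at about (388,370) in the crop, centred in its pocket with its top at 21 mm. Next is the tall bushing.

Call:
send_rows(motion="0.2 0.0005 -0.001 -0.055 0 0 0;0.2 0 0 -0.039 0 0 0;0.2 0 0 -0.0145 0 0 0;0.4 0 0 0 0 0 0;0.7 0 0 0 0 0 0", force=20)

```text
clock: 21.45
position: [0.4357, -0.15, 0.0729]
ee_rot: [3.133, 0.225, 0.003]
force: [-0.3, -0.7, 0.4]
width: 0.632
gripper_force: 0.0
```

Call:
send_rows(motion="0.9 0 0 0 0 0 0;0.95 0 0 0 0 0 0;0.95 0 0 0 0 0 0;0.95 0 0 0 0 0 0;0.95 0 0 0 0 0 0")

```text
clock: 22.08
position: [0.4348, -0.1503, 0.0718]
ee_rot: [3.133, 0.224, 0.0]
force: [-0.7, -0.7, 3.4]
width: 0.186
gripper_force: 20.0
```

Call:
send_rows(motion="0.95 0 0 0.02 0 0 0;0.95 0 0 0.05 0 0 0;0.95 0 0 0.03 0 0 0;0.95 0.0178 0.0473 0 0 0 0;0.95 0.0178 0.0473 0 0 0 0")

```text
clock: 22.7
position: [0.4708, -0.0552, 0.1722]
ee_rot: [3.133, 0.22, 0.002]
force: [0.4, -0.1, 0.6]
width: 0.19
gripper_force: 20.0
```

Call:
send_rows(motion="0.95 0.0178 0.0473 0 0 0 0;0.95 0.0178 0.0473 0 0 0 0;0.95 0.0178 0.0473 0 0 0 0;0.95 0 0 0 0 0 0;0.95 0 0 0 0 0 0")

```text
clock: 23.32
position: [0.5233, 0.0859, 0.1713]
ee_rot: [3.133, 0.225, -0.002]
force: [-0.0, -0.3, -0.0]
width: 0.186
gripper_force: 20.0
```

```bash
python3 - <<'E'
from h import *
p,d=arm.get_image("side"); s=arm.observe(); print(s['position'],s['width'])
u,v=proj("side",[.524,.086,.1])[0].astype(int); print(u,v)
cv2.imwrite("pics/s2.png",cv2.resize(p[max(v-60,0):v+60,u-70:u+70],None,fx=5,fy=5,interpolation=cv2.INTER_CUBIC))
E
```

```text
[0.52325781 0.08511917 0.17130016] 0.19167688338952157
286 207
```

View pics/s2.png

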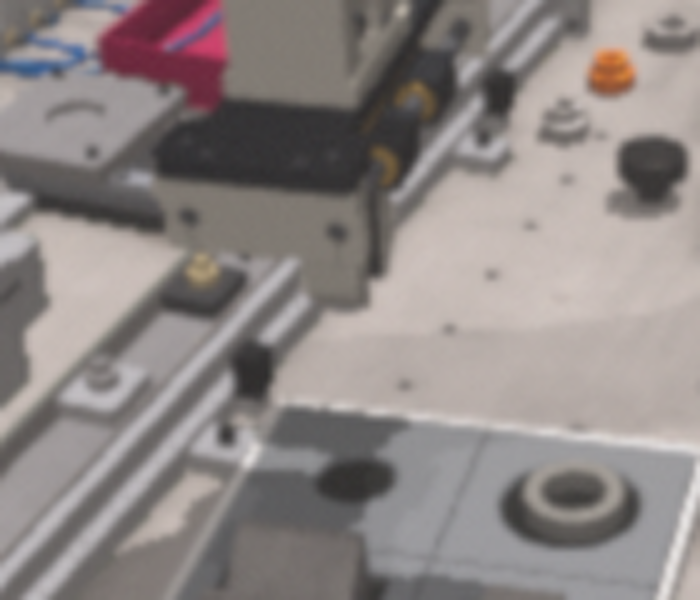

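Call:
send_rows(motion="0.95 0.0005 0.0005 -0.05 0 0 0;0.95 0 0 -0.028 0 0 0;0.95 0 0 -0.006 0 0 0;0.95 0 0 0 0 0 0;0.95 0 0 0 0 0 0")

```text
clock: 24.0
position: [0.525, 0.0866, 0.0889]
ee_rot: [-3.134, -0.223, -0.003]
force: [-0.1, -0.4, 0.2]
width: 0.192
gripper_force: 20.0
```

Call:
send_rows(motion="0.95 0 0 -0.004 0 0 0;0.95 0 0 -0.0015 0 0 0;0.95 0 0 0 0 0 0;0.95 0 0 0 0 0 0")

```text
clock: 24.5
position: [0.5243, 0.0868, 0.0822]
ee_rot: [3.134, 0.224, 0.0]
force: [0.1, 0.1, -0.6]
width: 0.189
gripper_force: 20.0
```

Call:
send_rows(motion="0.95 0 0 -0.001 0 0 0;0.95 0 0 -0.0005 0 0 0;0.95 0 0 0 0 0 0;0.95 0 0 0 0 0 0")

```text
clock: 25.0
position: [0.5243, 0.0868, 0.0808]
ee_rot: [3.134, 0.224, 0.0]
force: [-1.0, -0.1, 3.6]
width: 0.191
gripper_force: 20.0
```

Call:
send_rows(motion="0.75 0 0 0 0 0 0;0.6 0 0 0 0 0 0;0.55 0 0 0 0 0 0;0.55 0 0 0 0 0 0;0.55 0 0 0.02 0 0 0")

```text
clock: 25.62
position: [0.5233, 0.0866, 0.0998]
ee_rot: [3.133, 0.224, -0.004]
force: [-0.0, 0.4, 0.4]
width: 0.452
gripper_force: 0.0
```

Call:
send_rows(motion="0.55 0 0 0.04 0 0 0;0.55 0 0 0.05 0 0 0;0.55 0 0 0.05 0 0 0;0.55 -0.02 -0.055 0 0 0 0;0.55 -0.02 -0.055 0 0 0 0")

```text
clock: 26.25
position: [0.4841, -0.0241, 0.2414]
ee_rot: [3.133, 0.227, 0.003]
force: [1.5, -2.3, 0.3]
width: 0.453
gripper_force: 0.0
```

Call:
send_rows(motion="0.55 -0.02 -0.055 0 0 0 0;0.55 -0.02 -0.055 0 0 0 0;0.55 0 -0.055 0 0 0 0;0.55 0 -0.055 0 0 0 0;0.55 0 0 0 0 0 0")

```text
clock: 26.88
position: [0.4432, -0.2479, 0.2405]
ee_rot: [3.133, 0.212, -0.001]
force: [0.1, 0.8, -0.1]
width: 0.451
gripper_force: 0.0
```

```bash
python3 - <<'E'
from h import *
p,d=arm.get_image("top"); q,_=arm.get_image("side"); print(arm.observe()['clock'])
C=cloud("top",d); m=np.zeros(d.shape,np.uint8); m[176:200,228:250]=C[176:200,228:250,2]>.02
print(cv2.minAreaRect((C[m>0][:,:2]*1000).astype(np.float32)),np.percentile(C[m>0][:,2],[50,90,97]))
a=cv2.resize(p[155:275,165:265],(500,600),interpolation=cv2.INTER_CUBIC); 
b=cv2.resize(q[215:305,235:365],(300,208),interpolation=cv2.INTER_CUBIC); o=np.zeros((600,800,3),np.uint8); o[:,:500]=a; o[:208,500:]=b
o[220:420,500:]=cv2.resize(q[130:217,280:410],(300,200),interpolation=cv2.INTER_CUBIC)
cv2.imwrite("pics/fin.png",o)
E
```

```text
26.975
((443.69635009765625, -1.001495361328125), (292.4870300292969, 17.259971618652344), 48.069580078125) [0.0319518  0.04101986 1.12107603]
```

View pics/fin.png

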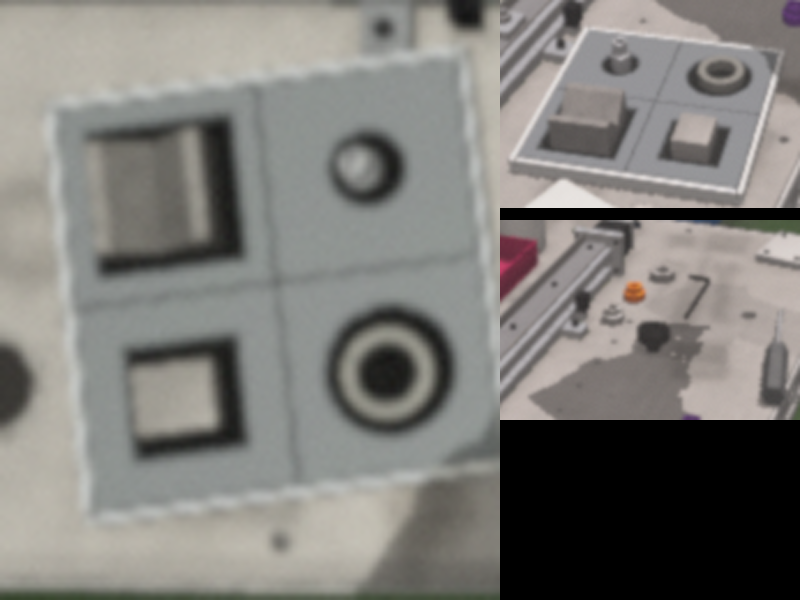

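All four parts stand upright in their pockets: the V-block at about (150,190) in the crop, the gauge block at (178,395), the ring at (388,370) and the bushing at (362,165). The small ring and short bushing haven't moved, and the arm is clear of everything.

```bash
python3 -c "
from cell import arm
print(arm.sign_off())"
```

```text
the job is handed in; nothing more can be done
None
```

The V-block, gauge block, large ring and tall bushing are each upright in their pockets, the two look-alikes are still where they stood, and the job was handed in at about 27 s of the 99 s allowed.

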